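# Sort the luthier's leftovers into trays

## Task

Clear up after the nut job: put the steel punch into the long narrow wooden tray, both bone nut blanks into the round steel dish and both small wooden blocks into the square wooden tray. Each piece must lie flat on the floor of its tray, not on a rim or on another piece. Leave the dye bottle and the roll of tape where they are.

Things in the scene. Friction and masses are not known exactly. Their poses are not given: they have to be found in the camera images.
- punch: Loose slim pale steel ball-end punch, 134 mm long (along its y), 12 mm wide (x) and 12 mm high (z), 28 to 56 g, lying on a thin dark mat (0.5 mm, count it as the bench top); take it across its middle. Origin: middle of its length, at its underside.
- blank_long: Loose cream-coloured bone nut blank, a square bar 58 mm long (along its y), 10 mm wide (x) and 10 mm high (z), 8 to 17 g, lying on a thin dark mat (0.5 mm, count it as the bench top). Origin: centre of its underside.
- blank_short: Loose cream-coloured bone nut blank, a square bar 50 mm long (along its y), 10 mm wide (x) and 10 mm high (z), 8 to 17 g, lying on a thin dark mat (0.5 mm, count it as the bench top). Origin: centre of its underside.
- wood_block_a: Loose flat orange-brown wooden block, 42 mm (x) by 36 mm (y) by 14 mm high (z), 14 to 28 g, lying on a thin dark mat (0.5 mm, count it as the bench top); the two blocks are alike. Origin: centre of its underside.
- wood_block_b: Loose flat orange-brown wooden block, 42 mm (x) by 36 mm (y) by 14 mm high (z), 14 to 28 g, lying on a thin dark mat (0.5 mm, count it as the bench top); the two blocks are alike. Origin: centre of its underside.
- tray_long: Fixed to the bench. Open wooden tray, long and narrow: inside 86 mm (along its x) by 168 mm (along its y), outside 98 by 180 mm; walls 6 mm thick and 18 mm high over the bench, floor 5 mm above the bench. Origin: centre of its underside, on the bench; z up.
- tray_square: Fixed to the bench. Open wooden tray, square: inside 128 by 128 mm, outside 140 by 140 mm, sides along its x and y; walls 6 mm thick and 18 mm high over the bench, floor 5 mm above the bench. Origin: centre of its underside, on the bench; z up.
- dish_round: Fixed to the bench. Round shallow open dark steel dish; flat floor of about 130 mm diameter, 4 mm above the bench, rim 154 mm outside diameter and 18 mm above the bench. Origin: centre of its underside, on the bench; z up.
- dye_bottle: Bystander: small loose brown bottle with a black dropper top, 33 mm diameter, 102 mm tall, standing behind the trays. Origin: centre of its underside.
- tape_roll: Bystander: loose roll of beige tape lying flat on the bench at the right of the trays, 100 mm diameter, 25 mm high. Origin: centre of its underside.

How it is judged (in metres and radians):
At the end, for the whole second after the job is handed in: At rest, level within 0.12 rad, origins under 12.5 mm above the bench: the punch within 40 mm of the long tray's centre in its x and y, both blanks within 50 mm of the dish's centre, both blocks (same side up as at first) within 55 mm of the square tray's centre in its x and y (x of punch in the frame of tray_long between -0.04 and 0.04 m and y of punch in the frame of tray_long between -0.04 and 0.04 m and height (world z) of each of punch, blank_long, blank_short, wood_block_a, wood_block_b below 0.0125 m and linear speed of each of punch, blank_long, blank_short, wood_block_a, wood_block_b below 0.02 m/s and angle between punch's own y axis and vertical between 1.45 and 1.69 rad and horizontal distance between each of blank_long, blank_short and dish_round below 0.05 m and angle between blank_long's own y axis and vertical between 1.45 and 1.69 rad and angle between blank_short's own y axis and vertical between 1.45 and 1.69 rad and x of wood_block_a in the frame of tray_square between -0.055 and 0.055 m and y of wood_block_a in the frame of tray_square between -0.055 and 0.055 m and angle between each of wood_block_a, wood_block_b's own z axis and vertical below 0.12 rad and x of wood_block_b in the frame of tray_square between -0.055 and 0.055 m and y of wood_block_b in the frame of tray_square between -0.055 and 0.055 m); the robot touches nothing.
It fails at once if the dye bottle is moved more than 25 mm or tipped over (distance of dye_bottle from where it was at the start of the episode above 0.025 m or angle between dye_bottle's own z axis and vertical above 0.5 rad).
It fails at once if the roll of tape is moved more than 25 mm (distance of tape_roll from where it was at the start of the episode above 0.025 m).
It also fails if it takes over 120 s, if anything falls off the work surface, if the arm or the gripper's body presses on something with over 40 N, if the wrist force passes 120 N, or if a joint passes its speed limit or range.

## Robot

A 7-joint arm with a two-finger parallel gripper is mounted at the origin on a cart in front of the work surface, level with it; the furniture and walls round the work are solid. World frame = base frame: x ahead of the robot, y to its left, z up, the work surface at z = 0. Lengths are in mm, angles in rad, forces in N, time in s.
With the tool pointing down it reaches from about 400 to 875 mm from the base axis. Payload 4.4 kg.
Tool frame: the origin (TCP) lies midway between the tips of the shut fingers; the grasp point (between the pads) lies 19 mm behind it; z points along the fingers, y is the line along which they close (so a half turn about z gives the same grasp; the last joint's range is limited). The gripper opens to 85 mm and grips with 20 to 120 N. Pads are 22 mm wide; open, the fingers measure 114 mm over their backs; the gripper's body (76 mm by 85 mm) begins 54 mm behind the grasp point. The pads swing forward as they close: fully open they stand 13 mm farther back than shut.
Start: joints at [1.049, 0.628, 0.038, 1.517, -0.027, 0.996, -0.02], TCP at [286.146, -583.642, 231.313] pointing down, gripper open.
Joint ranges: [-3.06, 3.06], [-0.37, 2.12], [-1.25, 1.32], [0.18, 2.47], [-1.1, 4.24], [0.23, 1.98], [-2.94, 2.94]. Speed limits (rad/s): [2.57, 2.57, 3.14, 3.14, 3.14, 3.14, 3.14].

## Interface

Orientations are given as [roll, pitch, yaw] about the fixed x, y, z axes, in that order (R = Rz(yaw) Ry(pitch) Rx(roll)).
In Python, from cell import monitor, cams, ctrl gives the robot as it stands.
- The arm moves only by the tool drive_tool, never from a script. Its argument "motion" is a list of rows, each an object with "fingers": the opening, from 0 (shut) to 1 (fully open); "linear": the shift along the tool's x, y, z in m, a list of three; "twist": the turn about the tool's z in rad. In form: [{"fingers": fingers, "linear": [x, y, z], "twist": twist}, ...]. A call has 1 to 5 rows; each row shifts and turns the commanded pose from where the row before left it, along the tool's axes as they then stand; what a row does not reach is not made up. A row lasts 1/12 s, in which the tool goes at most 41.7 mm and 7.16 degrees, less where a joint would pass 70% of its speed; a pose out of reach is approached as far as the arm can. A call with a gripper value outside its range is refused whole. The fingers move at their own pace and stop on an object; the grip force is fixed at half the most. Time passes only in rows, so rows that do not move let the fingers close. It gives the time, the measured TCP pose, the force, the opening and the grip force at its end, in the units of the state.
- monitor.read_state(): the state, without advancing time (a new reading comes with each control period).
- cams.get_image(name): name is "scene" or "side" or "wrist"; returns a dict with "color" (384x512x3 uint8, blue, green, red), "K" (3x3 intrinsics, pixels), "k1" (the pictures are not rectified: a ray, as slopes to the right and down, at radius r is drawn at 1 + k1 r^2 times it, then the intrinsics apply), "R" (3x3) and "t" (3): a world point X has camera coordinates R X + t. Camera axes: x right, y down, z forward; pixel columns grow to the right and rows downward; lengths in mm; the calibration is good to about 2 mm. A picture is of the moment at which its call begins. There is no depth.
- ctrl.finish_job(): hands the job in; it is judged then, once.
The state is a dict: "clock": time; "qpos": joint angles; "qd": joint speeds; "tau": joint torques, N m; "eef_pos": TCP position; "tool_rot": TCP orientation; "force": force on the tool from outside, world axes, zero at the start; "torque": the same for the moment, N m; "width": finger opening in mm; "gripper_force": force on a finger pad.
Only numpy, scipy, OpenCV 4.12 (cv2) and the standard library are available. Lean on these libraries where they do the work, as an engineer would, in place of code of your own. Each camera call takes 0.05 s, during which the arm holds its last target. There are 200 camera calls.

## Working session

There is one attempt and no reset: what is moved stays moved. The work goes in short steps, Python scripts to look and compute and a tool call to move; the robot and the scene stay as the last step left them, time stands still between calls to the robot, and variables do not carry over. Pictures are saved under pics/ and viewed, at most 14 in all, crops included, and the job is handed in when it is done.

Besides the shell and the picture viewer there is one more tool, called as a command line: name --argument value ..., lists and objects as JSON in quotes. drive_tool: Moves the arm, as the interface text tells. Its arguments: {"type":"object","properties":{"motion":{"type":"array"}},"required":["motion"]}

```bash
mkdir -p pics; cat > h.py <<'E'
import cv2, numpy as np
from cell import monitor, cams, ctrl
def grab(n,f):
    im=cams.get_image(n); cv2.imwrite(f'pics/{f}.png',im['color'])
    np.savez(f'pics/{f}.npz',**{k:np.array(im[k]) for k in('K','k1','R','t')}); return im
def px2w(f,uv,z):
    d=np.load(f'pics/{f}.npz'); k=float(d['k1'])
    p=cv2.undistortPoints(np.array(uv,float).reshape(-1,1,2),d['K'],np.array([k,0,0,0,0.])).reshape(-1,2)
    C=-d['R'].T@d['t'].ravel(); r=np.c_[p,np.ones(len(p))]@d['R']
    return C+r*((z-C[2])/r[:,2])[:,None]
E
python3 - <<'E'
from h import *
for n in('scene','side','wrist'): grab(n,n+'0')
print(monitor.read_state())
for n in('scene0','side0','wrist0'):
    d=np.load(f'pics/{n}.npz'); print(n,-d['R'].T@d['t'].ravel(),d['R'][2],d['k1'])
E
```

```text
{'clock': 0.15, 'qpos': array([ 1.04921229,  0.62916442,  0.03844232,  1.5180996 , -0.02696663,
        0.99630328, -0.01994819]), 'qd': array([ 5.59411616e-04, -3.35318061e-03, -5.27088268e-04, -2.72556682e-03,
       -1.27332799e-03, -2.81072372e-04,  4.25845077e-05]), 'tau': array([ 2.00608869e-03, -5.63803411e+01,  1.22786075e+00, -1.93651450e+01,
        1.11411445e-02,  7.42294447e-03, -1.05834863e-05]), 'eef_pos': array([ 285.93102866, -583.22218274,  230.59268305]), 'tool_rot': array([-3.14013613e+00,  3.21139249e-05,  4.55859808e-01]), 'force': array([ 0.20390456, -0.34665451, -0.24361887]), 'torque': array([ 0.01058146, -0.02592626, -0.00559175]), 'gripper_force': 0.0, 'width': 85.44021947756467}
scene0 [-306.20634055  439.80576209  987.7000631 ] [ 0.65491176 -0.35086638 -0.6693156 ] -0.0034794929848551933
side0 [254.97150331 749.40798334 774.20446013] [ 0.31030151 -0.71073156 -0.63132688] -0.06265990903385295
wrist0 [ 358.39383327 -548.17662352  372.40289692] [-0.28447131 -0.13709105 -0.94883198] 0.007075248770524221
```

View pics/scene0.png

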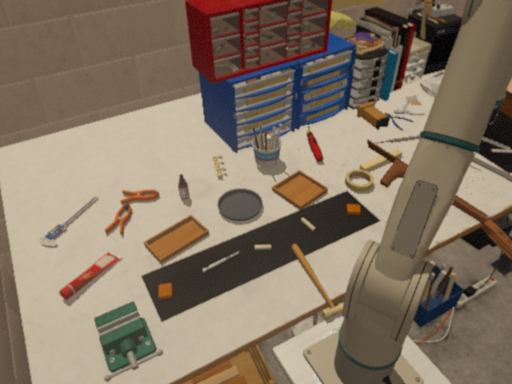

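View pics/side0.png

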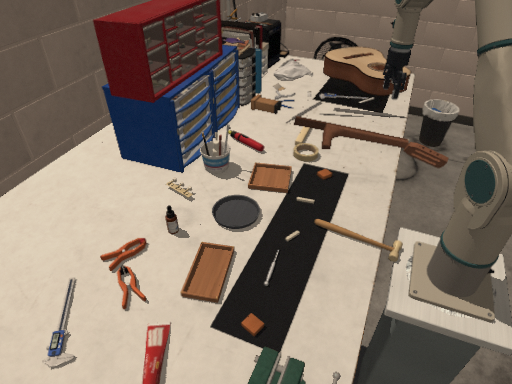

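The scene picture shows, on the dark mat, block (165,291), punch (220,261), blanks (263,247) and (308,223), and block (353,209). The trays are at (177,239), (240,205) and (299,189), and the tape is at (359,180). In the side view the same pieces are at (253,324), (271,267), (292,236), (305,200) and (324,174).

```bash
cat > seg.py <<'E'
from h import *
def seg(f,polywin=None,h=10):
    im=cv2.imread(f'pics/{f}.png'); out=[]
    for c,w,hz in polywin:
        x,y=c; x0,y0=x-w,y-w
        p=im[y0:y+w,x0:x+w]; g=p.max(2)
        t,m=cv2.threshold(g,0,255,cv2.THRESH_OTSU)
        n,l,s,ce=cv2.connectedComponentsWithStats(m)
        i=1+np.argmin([np.linalg.norm(ce[k]-w) + (1000 if s[k,4]<8 else 0) for k in range(1,n)])
        ys,xs=np.nonzero(l==i); wp=px2w(f,np.c_[xs+x0,ys+y0],hz)[:,:2]
        mu=wp.mean(0); ev,V=np.linalg.eigh(np.cov(wp.T)); a=np.arctan2(V[1,1],V[0,1])
        ext=[np.ptp((wp-mu)@V[:,k]) for k in(1,0)]
        r=cv2.minAreaRect(wp.astype(np.float32))
        print(f,c,'n',len(xs),'mu',mu.round(1),'ang',round(a,3),'ext',np.round(ext,1),'rect',np.round(r[0],1),np.round(r[1],1),round(r[2],1))
E
python3 - <<'E'
from seg import *
seg('scene0',[((220,261),22,7),((263,247),12,6),((308,223),12,6),((165,291),14,8),((353,209),11,8)])
seg('side0',[((271,267),22,7),((292,236),11,6),((305,200),11,6),((253,324),17,8),((324,174),10,8)])
print(px2w('scene0',[(240,205),(177,239),(299,189),(359,180),(184,198)],18).round(0))
print(px2w('side0',[(236,211),(209,271),(270,177),(306,151),(172,231)],18).round(0))
a=cv2.imread('pics/scene0.png')[150:310,135:385]; b=cv2.imread('pics/side0.png')[135:345,175:355]
cv2.imwrite('pics/c.png',np.vstack([cv2.resize(a,(600,384),interpolation=2)])); cv2.imwrite('pics/d.png',cv2.resize(b,(514,600),interpolation=2))
E
```

```text
scene0 (220, 261) n 76 mu [454.8 173.6] ang 1.666 ext [80.  11.3] rect [455.3 171.7] [11.3 80.1] 6.0
scene0 (263, 247) n 83 mu [445.3  13.7] ang 1.061 ext [52.1 16.7] rect [445.3  13.4] [52.1 16.2] 60.1
scene0 (308, 223) n 74 mu [ 457.5 -160.8] ang -3.055 ext [64.1 17.7] rect [ 457.5 -160.8] [64. 17.] 6.3
scene0 (165, 291) n 186 mu [439.8 331.5] ang 2.832 ext [45.8 37.2] rect [439.7 331.2] [36.3 46.1] 70.6
scene0 (353, 209) n 116 mu [ 438.3 -331.5] ang 1.6 ext [50.8 50.7] rect [ 438.6 -331.2] [43.7 38.7] 59.9
side0 (271, 267) n 89 mu [457.5 165.5] ang 1.652 ext [124.4   8.7] rect [458.5 152.9] [  8.5 124.4] 4.4
side0 (292, 236) n 57 mu [445.8  17.5] ang 1.105 ext [51.4 13.7] rect [446.1  17.5] [51.2 13.6] 61.9
side0 (305, 200) n 63 mu [ 458.1 -156.5] ang -3.024 ext [59.8 18.3] rect [ 458.7 -156.3] [59.9 18.1] 8.1
side0 (253, 324) n 271 mu [439.7 332.4] ang 2.7 ext [45.8 40.6] rect [439.7 332. ] [39.2 42.7] 72.2
side0 (324, 174) n 152 mu [ 441.5 -353.5] ang 1.643 ext [90.  73.7] rect [ 439.1 -347. ] [73.3 76.8] 23.3
[[ 631.   -6.   18.]
 [ 592.  233.   18.]
 [ 600. -222.   18.]
 [ 534. -433.   18.]
 [ 758.  143.   18.]]
[[ 640.   -2.   18.]
 [ 603.  243.   18.]
 [ 606. -213.   18.]
 [ 538. -429.   18.]
 [ 777.  155.   18.]]
```

View pics/d.png

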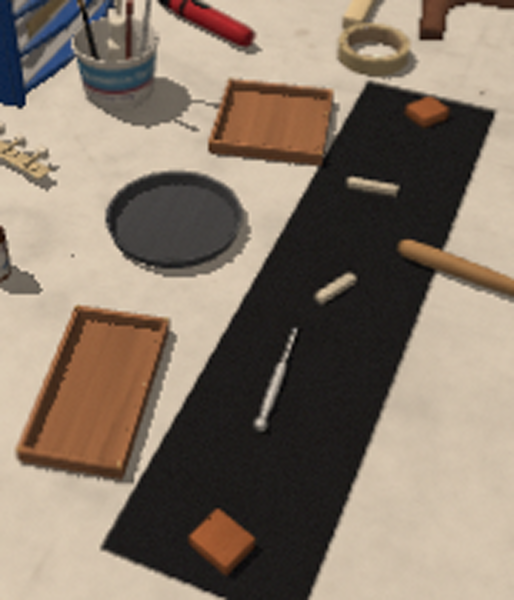

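View pics/c.png

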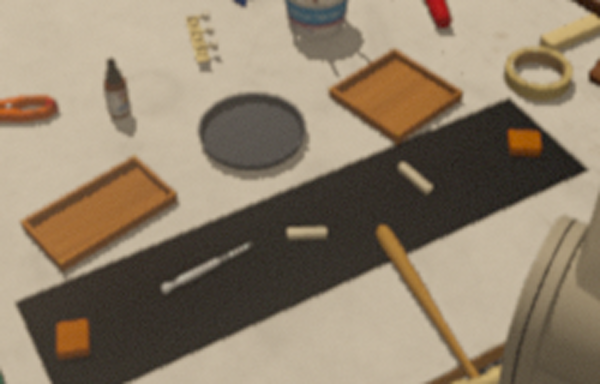

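```bash
python3 - <<'E'
from h import *
S=lambda L:px2w('side0',np.array(L)/2.857+[175,135],18)[:,:2]
C=lambda L:px2w('scene0',np.array(L)/2.4+[135,150],18)[:,:2]
for nm,a,b in(('long',S([(77,308),(168,318),(124,472),(20,460)]),C([(133,159),(177,196),(65,268),(24,224)])),
 ('sq',S([(230,81),(333,88),(323,162),(210,151)]),C([(395,51),(462,94),(398,138),(331,92)]))):
  for f,q in(('side',a),('scene',b)):
    r=cv2.minAreaRect(q.astype(np.float32)); print(nm,f,q.mean(0).round(),q.round().tolist(),np.round(r[1]),r[2])
print('dish',S([(107,222),(243,215),(175,171),(172,265)]).round(),C([(199,132),(306,132),(252,95),(255,168)]).round())
p=px2w('side0',np.array([(262,430),(297,328)])/2.857+[175,135],6);q=px2w('scene0',np.array([(163,288),(251,244)])/2.4+[135,150],6)
print('punch',p.round(),q.round(),p.mean(0),q.mean(0))
print('hammer',S([(400,245),(514,290)]),C([(380,228),(480,370)]))
s=px2w('side0',np.array([(405,111),(427,96),(449,110),(426,127)])/2.857+[175,135],14); print(s.round(),s.mean(0))
s=px2w('side0',np.array([(188,540),(216,509),(255,541),(230,562)])/2.857+[175,135],14); print(s.round(),s.mean(0))
E
```

```text
long side [604. 237.] [[671.0, 161.0], [581.0, 137.0], [538.0, 313.0], [627.0, 339.0]] [ 93. 185.] 13.758095741271973
long scene [598. 231.] [[665.0, 158.0], [572.0, 135.0], [530.0, 304.0], [625.0, 325.0]] [ 97. 174.] 13.824222564697266
sq side [ 604. -216.] [[687.0, -271.0], [558.0, -309.0], [520.0, -159.0], [651.0, -125.0]] [136. 155.] 14.142263412475586
sq scene [ 600. -226.] [[682.0, -278.0], [550.0, -307.0], [519.0, -175.0], [649.0, -145.0]] [135. 137.] 13.205820083618164
dish [[704.  35.]
 [571. -35.]
 [673. -75.]
 [609.  67.]] [[668.  58.]
 [593. -72.]
 [701. -43.]
 [566.  23.]]
punch [[448. 217.   6.]
 [461.  88.   6.]] [[451. 210.   6.]
 [460.  85.   6.]] [454.69495545 152.61762786   6.        ] [455.77639325 147.21153334   6.        ]
hammer [[397.04088528 -56.28690523]
 [270.50907763 -37.08907074]] [[392.99242256 -64.25954671]
 [162.62798838 -46.53857037]]
[[ 459. -302.   14.]
 [ 441. -346.   14.]
 [ 408. -326.   14.]
 [ 426. -280.   14.]] [ 433.4662     -313.40901989   14.        ]
[[461. 348.  14.]
 [452. 313.  14.]
 [410. 327.  14.]
 [422. 353.  14.]] [436.36533086 335.26176281  14.        ]
```

```bash
cat >> h.py <<'E'
def plan(x,y,z,yaw=None,n=None):
    """rows from the present pose to a tool-down TCP pose"""
    s=monitor.read_state(); p=np.array(s['eef_pos']); w=s['tool_rot'][2]
    dw=0 if yaw is None else (yaw-w+np.pi/2)%np.pi-np.pi/2
    d=np.array([x,y,z])-p
    n=n or int(max(np.ceil(np.linalg.norm(d)/40),np.ceil(abs(dw)/.12),1))
    print('at',p.round(1),'rpy',np.round(s['tool_rot'],3),'w',round(s['width'],1),'F',np.round(s['force'],1),'t',s['clock'],'q7',s['qpos'][6].round(2),'rows',n)
    for i in range(n):
        a=w+dw*i/n; c,si=np.cos(a),np.sin(a); e=d/n/1000
        print([round(float(v),4) for v in (c*e[0]+si*e[1], si*e[0]-c*e[1], -e[2])],round(float(dw/n),4))
E
python3 -c "
from h import *
plan(420,-335,160)"
```

```text
at [ 285.9 -583.2  230.6] rpy [-3.14   0.     0.456] w 85.4 F [ 0.2 -0.3 -0.2] t 0.15 q7 -0.02 rows 8
[0.0287, -0.0205, 0.0088] 0.0
[0.0287, -0.0205, 0.0088] 0.0
[0.0287, -0.0205, 0.0088] 0.0
[0.0287, -0.0205, 0.0088] 0.0
[0.0287, -0.0205, 0.0088] 0.0
[0.0287, -0.0205, 0.0088] 0.0
[0.0287, -0.0205, 0.0088] 0.0
[0.0287, -0.0205, 0.0088] 0.0
```

drive_tool --motion '[{"fingers":1,"linear":[0.0287,-0.0205,0.004],"twist":0},{"fingers":1,"linear":[0.0287,-0.0205,0.004],"twist":0},{"fingers":1,"linear":[0.0287,-0.0205,0.004],"twist":0},{"fingers":1,"linear":[0.0287,-0.0205,0.004],"twist":0},{"fingers":1,"linear":[0.0287,-0.0205,0.01],"twist":0}]'

```text
clock: 0.57
eef_pos: [370.8, -427.4, 205.8]
tool_rot: [3.14, -0.001, 0.455]
force: [1.2, 0.3, 0.4]
width: 85.4
gripper_force: 0.0
```

drive_tool --motion '[{"fingers":1,"linear":[0.0287,-0.0205,0.012],"twist":0},{"fingers":1,"linear":[0.0287,-0.0205,0.012],"twist":0},{"fingers":1,"linear":[0.0287,-0.0205,0.012],"twist":0},{"fingers":1,"linear":[0,0,0],"twist":0},{"fingers":1,"linear":[0,0,0],"twist":0}]'

```text
clock: 0.98
eef_pos: [421.2, -332.4, 168.5]
tool_rot: [-3.139, 0.0, 0.461]
force: [0.4, -0.4, 0.5]
width: 85.0
gripper_force: 0.0
```

```bash
python3 -c "
from h import *
print(monitor.read_state()['eef_pos']); grab('wrist','w1')"
```

```text
[ 421.16179904 -332.38802545  168.50461189]
```

View pics/w1.png

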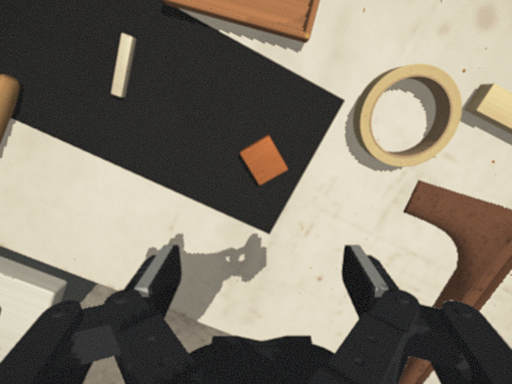

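The wrist view shows the block at about (264,160), a blank at (123,65) and the tape ring at (411,115). I'll segment these for accurate poses.

```bash
python3 - <<'E'
from seg import *
seg('w1',[((264,160),34,14.5),((123,65),40,10.5)])
print(px2w('w1',[(411,115)],25))
for t in ((435,-320,60),): plan(*t)
E
```

```text
w1 (264, 160) n 1331 mu [ 437.3 -327.1] ang 0.986 ext [42.8 36.5] rect [ 436.9 -327.3] [42.7 36.3] 57.0
w1 (123, 65) n 776 mu [ 459.3 -160.8] ang -3.028 ext [58.1 11.9] rect [ 458.1 -160.8] [58.1 11.9] 6.1
[[ 543.43941192 -434.8526457    25.        ]]
at [ 420.3 -334.8  169.1] rpy [-3.141e+00  1.000e-03  4.580e-01] w 85.6 F [ 0.3 -1.3 -0.1] t 1.0333 q7 -0.46 rows 3
[0.0066, -0.0023, 0.0364] 0.0
[0.0066, -0.0023, 0.0364] 0.0
[0.0066, -0.0023, 0.0364] 0.0
```

```bash
sed -i 's/round(float(dw\/n),4)/round(float(-dw\/n),4)/' h.py; python3 - <<'E'
from h import *
plan(437,-327.2,60,0.99)
E
```

```text
at [ 420.3 -334.8  169.1] rpy [-3.141e+00  1.000e-03  4.580e-01] w 85.6 F [ 0.3 -1.3 -0.1] t 1.0333 q7 -0.46 rows 5
[0.0037, 0.0001, 0.0218] -0.1065
[0.0036, 0.0005, 0.0218] -0.1065
[0.0036, 0.0009, 0.0218] -0.1065
[0.0034, 0.0013, 0.0218] -0.1065
[0.0033, 0.0016, 0.0218] -0.1065
```

drive_tool --motion '[{"fingers":1,"linear":[0.0037,0.0001,0.022],"twist":-0.1065},{"fingers":1,"linear":[0.0036,0.0005,0.022],"twist":-0.1065},{"fingers":1,"linear":[0.0036,0.0009,0.022],"twist":-0.1065},{"fingers":1,"linear":[0.0034,0.0013,0.022],"twist":-0.1065},{"fingers":1,"linear":[0.0033,0.0016,0.022],"twist":-0.1065}]'

```text
clock: 1.45
eef_pos: [436.3, -330.1, 58.8]
tool_rot: [3.14, 0.001, 0.99]
force: [0.4, -0.6, -0.4]
width: 85.5
gripper_force: 0.0
```

drive_tool --motion '[{"fingers":1,"linear":[0,0,0],"twist":0},{"fingers":1,"linear":[0,0,0],"twist":0},{"fingers":1,"linear":[0,0,0],"twist":0}]'

```text
clock: 1.7
eef_pos: [436.6, -329.5, 60.3]
tool_rot: [3.14, 0.001, 0.984]
force: [0.3, 0.4, 0.2]
width: 85.3
gripper_force: 0.0
```

```bash
python3 - <<'E'
from h import *
for i in range(4): print(monitor.read_state()['eef_pos'])
plan(437,-327.2,2,0.99)
E
```

```text
[ 436.62455017 -329.46012941   60.30011476]
[ 436.62455017 -329.46012941   60.30011476]
[ 436.62455017 -329.46012941   60.30011476]
[ 436.62455017 -329.46012941   60.30011476]
at [ 436.6 -329.5   60.3] rpy [3.14e+00 1.00e-03 9.84e-01] w 85.3 F [0.3 0.4 0.2] t 1.7 q7 -0.13 rows 2
[0.001, -0.0005, 0.0292] -0.0032
[0.001, -0.0005, 0.0292] -0.0032
```

drive_tool --motion '[{"fingers":1,"linear":[0.001,0,0.025],"twist":0},{"fingers":1,"linear":[0.001,-0.001,0.02],"twist":0},{"fingers":1,"linear":[0,0,0.012],"twist":0},{"fingers":0,"linear":[0,0,0],"twist":0},{"fingers":0,"linear":[0,0,0],"twist":0}]'

```text
clock: 2.12
eef_pos: [437.2, -326.1, 3.0]
tool_rot: [3.141, 0.001, 0.987]
force: [0.9, -0.5, -0.6]
width: 63.8
gripper_force: 0.0
```

drive_tool --motion '[{"fingers":0,"linear":[0,0,0],"twist":0},{"fingers":0,"linear":[0,0,0],"twist":0},{"fingers":0,"linear":[0,0,0],"twist":0},{"fingers":0,"linear":[0,0,0],"twist":0},{"fingers":0,"linear":[0,0,0],"twist":0}]'

```text
clock: 2.53
eef_pos: [438.0, -326.3, 4.0]
tool_rot: [3.139, 0.0, 0.988]
force: [-0.0, -0.4, 5.7]
width: 34.3
gripper_force: 60.2
```

drive_tool --motion '[{"fingers":0,"linear":[0,0,-0.02],"twist":0},{"fingers":0,"linear":[0,0,-0.03],"twist":0},{"fingers":0,"linear":[0,0,-0.03],"twist":0},{"fingers":0,"linear":[0,0,0],"twist":0}]'

```text
clock: 2.87
eef_pos: [440.3, -327.8, 88.0]
tool_rot: [3.131, 0.0, 0.988]
force: [-0.8, -1.3, -0.4]
width: 34.4
gripper_force: 60.0
```

```bash
python3 - <<'E'
from h import *
t=.24;c,s=np.cos(t),np.sin(t)
for sg in(1,-1): print('sq slot',602+sg*30*c,-221+sg*30*s)
plan(602+30*c,-221+30*s,84,t); grab('wrist','w2')
E
```

```text
sq slot 631.1401392455609 -213.86892120718596
sq slot 572.8598607544391 -228.13107879281404
at [ 440.3 -327.8   88. ] rpy [3.131 0.    0.988] w 34.4 F [-0.8 -1.3 -0.4] t 2.8667 q7 -0.12 rows 7
[0.0286, 0.0138, 0.0006] 0.1068
[0.0299, 0.0107, 0.0006] 0.1068
[0.0309, 0.0074, 0.0006] 0.1068
[0.0315, 0.0041, 0.0006] 0.1068
[0.0317, 0.0007, 0.0006] 0.1068
[0.0316, -0.0027, 0.0006] 0.1068
[0.0312, -0.006, 0.0006] 0.1068
```

View pics/w2.png

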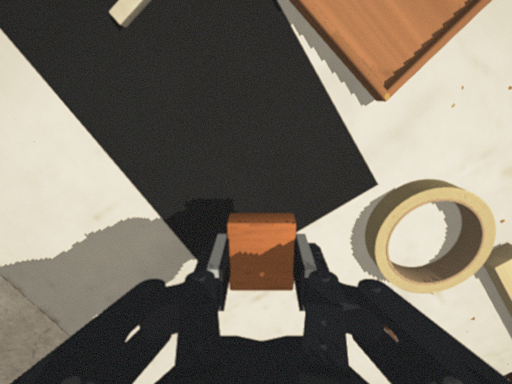

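The block is held square between the pads at about (262,250); the square tray's near corner is at (385,98).

drive_tool --motion '[{"fingers":0,"linear":[0.0286,0.0138,0.0],"twist":0.107},{"fingers":0,"linear":[0.0299,0.0107,0.0],"twist":0.107},{"fingers":0,"linear":[0.0309,0.0074,0],"twist":0.107},{"fingers":0,"linear":[0.0315,0.0041,0],"twist":0.107},{"fingers":0,"linear":[0.0317,0.0007,0],"twist":0.107}]'

```text
clock: 3.33
eef_pos: [574.2, -243.1, 82.0]
tool_rot: [-3.141, 0.0, 0.448]
force: [0.2, 0.2, 0.1]
width: 34.0
gripper_force: 59.9
```

drive_tool --motion '[{"fingers":0,"linear":[0.0316,-0.0027,0],"twist":0.107},{"fingers":0,"linear":[0.0312,-0.006,0],"twist":0.107},{"fingers":0,"linear":[0,0,0],"twist":0},{"fingers":0,"linear":[0,0,0],"twist":0}]'

```text
clock: 3.67
eef_pos: [629.3, -208.7, 81.4]
tool_rot: [-3.141, -0.0, 0.244]
force: [-1.8, -1.2, 0.1]
width: 34.4
gripper_force: 59.9
```

```bash
python3 - <<'E'
from h import *
plan(631,-214,9,.24); grab('wrist','w3')
E
```

```text
at [ 629.3 -208.7   81.4] rpy [-3.141 -0.     0.244] w 34.4 F [-1.8 -1.2  0.1] t 3.6667 q7 -0.92 rows 2
[0.0002, 0.0028, 0.0362] 0.0021
[0.0002, 0.0028, 0.0362] 0.0021
```

View pics/w3.png

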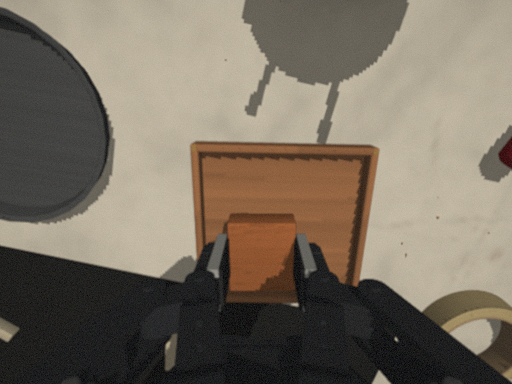

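The tray's far rim runs from (192,143) to (378,148), nearly square to the tool. I'll compute its centre and angle from these corners.

```bash
python3 - <<'E'
from h import *
q=px2w('w3',[(192,143),(378,148)],18)[:,:2]; v=q[1]-q[0]; L=np.linalg.norm(v); v/=L
a=np.arctan2(v[0],-v[1]); u=np.array([v[1],-v[0]]); u=u*np.sign(-u[0])
c=q.mean(0)+u*70; print(q,L,'yaw',a,'centre',c)
r=px2w('w3',[(-0+0,100),(107,130),(30,12),(40,222)],18); print(r)
for sg in(1,-1): print(c-sg*30*u)
plan(*(c-30*u),12,a)
E
```

```text
[[ 664.69847584 -148.24307399]
 [ 694.02585435 -280.80438554]] 135.76669860708313 yaw 0.21772925584821992 centre [ 611.01483173 -229.64464319]
[[661.71807975 -14.7898918   18.        ]
 [659.08328852 -87.67736513  18.        ]
 [721.39321862 -35.48659696  18.        ]
 [573.23143268 -41.48816855  18.        ]]
[ 640.30654603 -223.16425172]
[ 581.72311744 -236.12503466]
at [ 627.5 -210.9   81.4] rpy [-3.141e+00  2.000e-03  2.420e-01] w 34.2 F [-0.6 -0.8 -1.3] t 3.7167 q7 -0.91 rows 2
[0.0047, 0.0075, 0.0347] 0.012
[0.0048, 0.0074, 0.0347] 0.012
```

drive_tool --motion '[{"fingers":0,"linear":[0.0047,0.0074,0.02],"twist":0.012},{"fingers":0,"linear":[0.0047,0.0074,0.02],"twist":0.012},{"fingers":0,"linear":[0,0,0.012],"twist":0},{"fingers":0,"linear":[0,0,0],"twist":0},{"fingers":0,"linear":[0,0,0],"twist":0}]'

```text
clock: 4.13
eef_pos: [638.6, -224.3, 29.6]
tool_rot: [-3.14, 0.003, 0.214]
force: [0.4, 0.0, 0.5]
width: 34.3
gripper_force: 59.9
```

```bash
python3 - <<'E'
from h import *
plan(640,-222.5,9,.22)
E
```

```text
at [ 638.6 -224.3   29.6] rpy [-3.14e+00  3.00e-03  2.14e-01] w 34.3 F [0.4 0.  0.5] t 4.1333 q7 -0.92 rows 1
[0.0017, -0.0015, 0.0206] -0.0057
```

drive_tool --motion '[{"fingers":0,"linear":[0.001,0,0.014],"twist":0},{"fingers":0,"linear":[0,0,0.006],"twist":0},{"fingers":0,"linear":[0,0,0],"twist":0}]'

```text
clock: 4.38
eef_pos: [641.3, -223.3, 9.5]
tool_rot: [-3.141, 0.0, 0.216]
force: [-0.7, 0.3, 0.3]
width: 34.6
gripper_force: 59.9
```

drive_tool --motion '[{"fingers":0.65,"linear":[0,0,0],"twist":0},{"fingers":0.65,"linear":[0,0,0],"twist":0},{"fingers":0.65,"linear":[0,0,0],"twist":0},{"fingers":0.65,"linear":[0,0,-0.03],"twist":0},{"fingers":0.65,"linear":[0,0,-0.04],"twist":0}]'

```text
clock: 4.8
eef_pos: [638.4, -222.4, 77.4]
tool_rot: [-3.137, 0.007, 0.215]
force: [0.8, -0.2, 0.4]
width: 55.7
gripper_force: 0.0
```

```bash
python3 - <<'E'
from h import *
plan(459,-161,60,0.11-np.pi/2+np.pi/2)
plan(459,-161,60,0.11)
E
```

```text
at [ 638.4 -222.4   77.4] rpy [-3.137  0.007  0.215] w 55.7 F [ 0.8 -0.2  0.4] t 4.8 q7 -0.93 rows 5
[-0.0324, -0.0197, 0.0035] 0.0211
[-0.0328, -0.019, 0.0035] 0.0211
[-0.0332, -0.0183, 0.0035] 0.0211
[-0.0336, -0.0176, 0.0035] 0.0211
[-0.034, -0.0169, 0.0035] 0.0211
at [ 638.4 -222.4   77.4] rpy [-3.137  0.007  0.215] w 55.7 F [ 0.8 -0.2  0.4] t 4.8 q7 -0.93 rows 5
[-0.0324, -0.0197, 0.0035] 0.0211
[-0.0328, -0.019, 0.0035] 0.0211
[-0.0332, -0.0183, 0.0035] 0.0211
[-0.0336, -0.0176, 0.0035] 0.0211
[-0.034, -0.0169, 0.0035] 0.0211
```

drive_tool --motion '[{"fingers":0.65,"linear":[-0.0324,-0.0197,0.002],"twist":0.021},{"fingers":0.65,"linear":[-0.0328,-0.019,0.002],"twist":0.021},{"fingers":0.65,"linear":[-0.0332,-0.0183,0.002],"twist":0.021},{"fingers":0.65,"linear":[-0.0336,-0.0176,0.002],"twist":0.021},{"fingers":0.65,"linear":[-0.034,-0.0169,0.002],"twist":0.021}]'

```text
clock: 5.22
eef_pos: [460.7, -161.6, 71.0]
tool_rot: [3.141, -0.001, 0.109]
force: [-0.0, 0.3, 0.3]
width: 55.6
gripper_force: 0.0
```

drive_tool --motion '[{"fingers":0.65,"linear":[0,0,0],"twist":0},{"fingers":0.65,"linear":[0,0,0],"twist":0},{"fingers":0.65,"linear":[0,0,0],"twist":0}]'

```text
clock: 5.47
eef_pos: [463.5, -162.5, 70.9]
tool_rot: [3.141, -0.002, 0.111]
force: [1.3, -0.1, 0.1]
width: 55.8
gripper_force: 0.0
```

```bash
python3 - <<'E'
from h import *
plan(458.7,-161,3,0.11,1); grab('wrist','w4'); plan(458.7,-161,3,0.11,1)
E
```

```text
at [ 463.5 -162.5   70.9] rpy [ 3.141e+00 -2.000e-03  1.110e-01] w 55.8 F [ 1.3 -0.1  0.1] t 5.4667 q7 -0.96 rows 1
[-0.0046, -0.002, 0.0679] 0.0006
at [ 464.2 -162.8   70.9] rpy [ 3.14e+00 -3.00e-03  1.11e-01] w 55.7 F [ 0.  -1.1 -0. ] t 5.5167 q7 -0.96 rows 1
[-0.0052, -0.0023, 0.0679] 0.0006
```

View pics/w4.png

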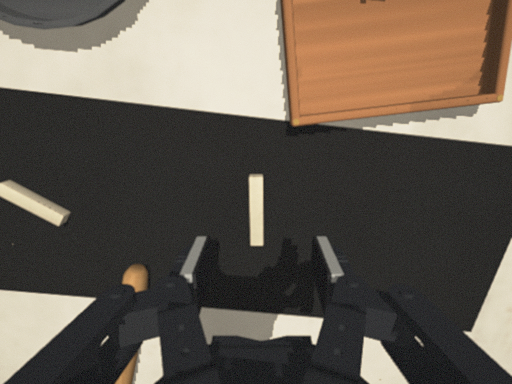

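The wrist view shows the long blank at (256,210), lined up between the open fingers, with the second blank at (35,203).

```bash
python3 - <<'E'
from seg import *
seg('w4',[((256,210),42,10.5),((36,203),36,10.5)])
plan(459,-161.5,2.5,0.11,3)
E
```

```text
w4 (256, 210) n 971 mu [ 460.8 -159.1] ang -3.023 ext [59.4 10.8] rect [ 460.  -159.2] [59.4 10.7] 7.3
w4 (36, 203) n 1296 mu [448.3  11.4] ang 1.114 ext [51.5 17. ] rect [447.9  11. ] [51.4 16.6] 63.0
at [ 464.2 -162.8   70.9] rpy [ 3.14e+00 -3.00e-03  1.11e-01] w 55.7 F [ 0.  -1.1 -0. ] t 5.5167 q7 -0.96 rows 3
[-0.0017, -0.0006, 0.0228] 0.0002
[-0.0017, -0.0006, 0.0228] 0.0002
[-0.0017, -0.0006, 0.0228] 0.0002
```

Long blank at (460,-160).

drive_tool --motion '[{"fingers":0.65,"linear":[-0.002,-0.001,0.03],"twist":0},{"fingers":0.65,"linear":[-0.002,-0.001,0.025],"twist":0},{"fingers":0.65,"linear":[0,0,0.0125],"twist":0},{"fingers":0,"linear":[0,0,0],"twist":0},{"fingers":0,"linear":[0,0,0],"twist":0}]'

```text
clock: 5.93
eef_pos: [459.2, -161.1, 2.5]
tool_rot: [3.141, -0.0, 0.11]
force: [0.0, -1.0, -0.3]
width: 32.3
gripper_force: 0.0
```

drive_tool --motion '[{"fingers":0,"linear":[0,0,0],"twist":0},{"fingers":0,"linear":[0,0,0],"twist":0},{"fingers":0,"linear":[0,0,0],"twist":0},{"fingers":0,"linear":[0,0,0],"twist":0},{"fingers":0,"linear":[0,0,0],"twist":0}]'

```text
clock: 6.35
eef_pos: [459.4, -161.1, 4.0]
tool_rot: [3.14, -0.003, 0.11]
force: [0.3, 0.7, 6.3]
width: 8.3
gripper_force: 59.5
```

drive_tool --motion '[{"fingers":0,"linear":[0,0,-0.02],"twist":0},{"fingers":0,"linear":[0,0,-0.04],"twist":0},{"fingers":0,"linear":[0,0,-0.03],"twist":0},{"fingers":0,"linear":[0.02,-0.015,0],"twist":0}]'

```text
clock: 6.68
eef_pos: [475.7, -148.4, 98.1]
tool_rot: [3.137, -0.004, 0.103]
force: [0.6, -0.5, 0.3]
width: 7.8
gripper_force: 58.7
```

```bash
python3 - <<'E'
from h import *
plan(643,-30,90)
E
```

```text
at [ 475.7 -148.4   98.1] rpy [ 3.137 -0.004  0.103] w 7.8 F [ 0.6 -0.5  0.3] t 6.6833 q7 -0.88 rows 6
[0.0298, -0.0168, 0.0013] 0.0
[0.0298, -0.0168, 0.0013] 0.0
[0.0298, -0.0168, 0.0013] 0.0
[0.0298, -0.0168, 0.0013] 0.0
[0.0298, -0.0168, 0.0013] 0.0
[0.0298, -0.0168, 0.0013] 0.0
```

drive_tool --motion '[{"fingers":0,"linear":[0.0298,-0.0168,0],"twist":0},{"fingers":0,"linear":[0.0298,-0.0168,0],"twist":0},{"fingers":0,"linear":[0.0298,-0.0168,0],"twist":0},{"fingers":0,"linear":[0.0298,-0.0168,0],"twist":0},{"fingers":0,"linear":[0.0298,-0.0168,0],"twist":0}]'

```text
clock: 7.1
eef_pos: [616.2, -42.3, 93.4]
tool_rot: [-3.142, 0.0, 0.111]
force: [1.6, -0.0, -0.7]
width: 8.2
gripper_force: 58.7
```

drive_tool --motion '[{"fingers":0,"linear":[0.025,-0.0145,0],"twist":0},{"fingers":0,"linear":[0,0,0],"twist":0},{"fingers":0,"linear":[0,0,0],"twist":0}]'

```text
clock: 7.35
eef_pos: [639.1, -24.5, 92.6]
tool_rot: [-3.141, -0.0, 0.114]
force: [-0.3, -0.8, 0.4]
width: 8.4
gripper_force: 58.7
```

```bash
python3 - <<'E'
from h import *
grab('wrist','w5');plan(645,-30,9)
E
```

```text
at [637.8 -26.4  92.7] rpy [3.141e+00 1.000e-03 1.110e-01] w 8.1 F [-0.4  0.1 -1.2] t 7.4 q7 -1.15 rows 3
[0.0022, 0.0015, 0.0279] 0.0
[0.0022, 0.0015, 0.0279] 0.0
[0.0022, 0.0015, 0.0279] 0.0
```

View pics/w5.png

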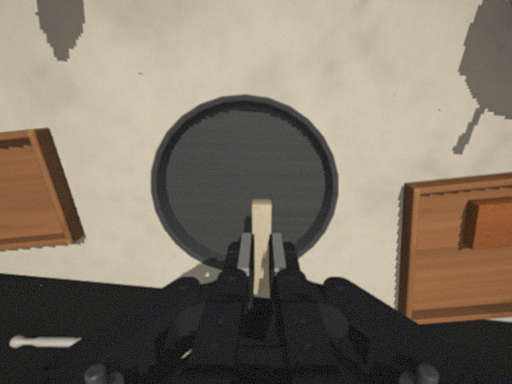

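The dish rim spans columns 152 to 338 and rows 95 to about 273, and the held blank ends at (261,200). The long tray's right wall runs from (48,130) to (82,243).

```bash
python3 - <<'E'
from h import *
d=px2w('w5',[(152,182),(338,182),(245,95),(245,275)],18)[:,:2]; print(d.round(1),d[:2].mean(0),d[2:].mean(0),np.linalg.norm(d[0]-d[1]))
print('long',px2w('w5',[(48,130),(82,243)],18), 'punch',px2w('w5',[(14,342)],6))
c=d[:2].mean(0)
s=np.array([np.sin(.111),-np.cos(.111)])
print(c+20*s); plan(*(c+20*s),12,None,3)
E
```

```text
[[645.1  64.1]
 [662.1 -84.2]
 [719.4  -3.7]
 [566.7 -18.4]] [653.63338219 -10.05143971] [643.04589758 -11.07691178] 149.2568818008799
long [[677.39580453 141.48261061  18.        ]
 [582.93876134 124.35859952  18.        ]] punch [[450.73477317 211.147185     6.        ]]
[655.84882623 -29.92835616]
at [637.8 -26.4  92.7] rpy [3.141e+00 1.000e-03 1.110e-01] w 8.1 F [-0.4  0.1 -1.2] t 7.4 q7 -1.15 rows 3
[0.0058, 0.0019, 0.0269] 0.0
[0.0058, 0.0019, 0.0269] 0.0
[0.0058, 0.0019, 0.0269] 0.0
```

drive_tool --motion '[{"fingers":0,"linear":[0.0044,0.0023,0.03],"twist":0},{"fingers":0,"linear":[0.0044,0.0023,0.03],"twist":0},{"fingers":0,"linear":[0,0,0.015],"twist":0},{"fingers":0,"linear":[0,0,0.009],"twist":0},{"fingers":0,"linear":[0,0,0],"twist":0}]'

```text
clock: 7.82
eef_pos: [646.0, -31.5, 9.0]
tool_rot: [-3.141, 0.003, 0.108]
force: [0.7, -0.6, 0.5]
width: 8.4
gripper_force: 58.7
```

drive_tool --motion '[{"fingers":0.3,"linear":[0,0,0],"twist":0},{"fingers":0.3,"linear":[0,0,0],"twist":0},{"fingers":0.3,"linear":[0,0,0],"twist":0},{"fingers":0.3,"linear":[0,0,-0.03],"twist":0},{"fingers":0.3,"linear":[0,0,-0.04],"twist":0}]'

```text
clock: 8.23
eef_pos: [644.4, -29.7, 76.5]
tool_rot: [-3.14, 0.008, 0.11]
force: [1.2, 0.5, -0.6]
width: 25.6
gripper_force: 0.0
```

```bash
python3 - <<'E'
from h import *
plan(448,11,65,1.115)
E
```

```text
at [644.4 -29.7  76.5] rpy [-3.14   0.008  0.11 ] w 25.6 F [ 1.2  0.5 -0.6] t 8.2333 q7 -1.15 rows 9
[-0.0212, -0.0069, 0.0013] -0.1117
[-0.0203, -0.0092, 0.0013] -0.1117
[-0.0191, -0.0114, 0.0013] -0.1117
[-0.0178, -0.0135, 0.0013] -0.1117
[-0.0161, -0.0154, 0.0013] -0.1117
[-0.0143, -0.0171, 0.0013] -0.1117
[-0.0123, -0.0186, 0.0013] -0.1117
[-0.0102, -0.0198, 0.0013] -0.1117
[-0.0079, -0.0208, 0.0013] -0.1117
```

drive_tool --motion '[{"fingers":0.6,"linear":[-0.0212,-0.0069,0],"twist":-0.1117},{"fingers":0.6,"linear":[-0.0203,-0.0092,0],"twist":-0.1117},{"fingers":0.6,"linear":[-0.0191,-0.0114,0],"twist":-0.1117},{"fingers":0.6,"linear":[-0.0178,-0.0135,0],"twist":-0.1117},{"fingers":0.6,"linear":[-0.0161,-0.0154,0],"twist":-0.1117}]'

```text
clock: 8.65
eef_pos: [537.6, -7.3, 79.6]
tool_rot: [3.141, -0.001, 0.674]
force: [-0.1, -1.2, 0.2]
width: 51.3
gripper_force: 0.0
```

drive_tool --motion '[{"fingers":0.6,"linear":[-0.0143,-0.0171,0],"twist":-0.1117},{"fingers":0.6,"linear":[-0.0123,-0.0186,0],"twist":-0.1117},{"fingers":0.6,"linear":[-0.0102,-0.0198,0],"twist":-0.1117},{"fingers":0.6,"linear":[-0.0079,-0.0208,0],"twist":-0.1117},{"fingers":0.6,"linear":[0,0,0],"twist":0}]'

```text
clock: 9.07
eef_pos: [445.5, 11.2, 79.2]
tool_rot: [-3.135, 0.003, 1.121]
force: [-1.0, -0.4, 0.1]
width: 51.4
gripper_force: 0.0
```

```bash
python3 - <<'E'
from seg import *
grab('wrist','w6');plan(448,11,65,1.115)
E
```

```text
at [448.9  10.9  79.4] rpy [-3.139e+00  1.000e-03  1.116e+00] w 51.1 F [ 0.4 -0.4 -0.9] t 9.1167 q7 -0.49 rows 1
[-0.0003, -0.0008, 0.0144] 0.0014
```

View pics/w6.png

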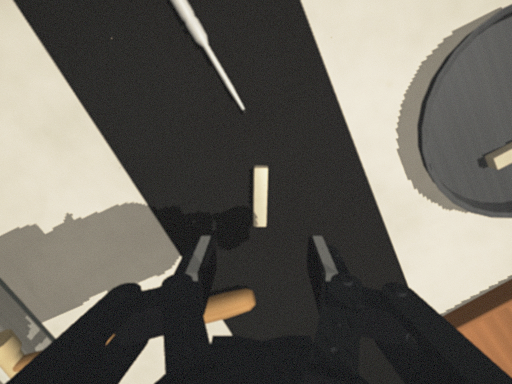

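The short blank is at (260,196), lined up between the fingers; the hammer handle's end at (250,298) is about 85 mm behind it, so it is clear. The long blank shows in the dish at (500,158).

```bash
python3 - <<'E'
from seg import *
seg('w6',[((260,196),36,10.5)])
print(px2w('w6',[(244,109),(176,0)],6))
plan(448,11,3,1.1,3)
E
```

```text
w6 (260, 196) n 791 mu [447.   17.4] ang 1.117 ext [49.9 10.4] rect [446.4  16. ] [49.9 10.3] 63.8
[[464.78134639  82.01188568   6.        ]
 [455.60133381 162.49275698   6.        ]]
at [448.9  10.9  79.4] rpy [-3.139e+00  1.000e-03  1.116e+00] w 51.1 F [ 0.4 -0.4 -0.9] t 9.1167 q7 -0.49 rows 3
[-0.0001, -0.0003, 0.0255] 0.0055
[-0.0001, -0.0003, 0.0255] 0.0055
[-0.0001, -0.0003, 0.0255] 0.0055
```

drive_tool --motion '[{"fingers":0.6,"linear":[0.0015,-0.0015,0.035],"twist":0},{"fingers":0.6,"linear":[0.0015,-0.0015,0.028],"twist":0},{"fingers":0.6,"linear":[0,0,0.0125],"twist":0},{"fingers":0,"linear":[0,0,0],"twist":0},{"fingers":0,"linear":[0,0,0],"twist":0}]'

```text
clock: 9.53
eef_pos: [447.7, 15.0, 28.2]
tool_rot: [-3.127, 0.002, 1.114]
force: [-0.1, 0.2, -0.4]
width: 28.1
gripper_force: 0.0
```

drive_tool --motion '[{"fingers":0,"linear":[0,0,0],"twist":0},{"fingers":0,"linear":[0,0,0],"twist":0},{"fingers":0,"linear":[0,0,0],"twist":0},{"fingers":0,"linear":[0,0,0],"twist":0},{"fingers":0,"linear":[0,0,0],"twist":0}]'

```text
clock: 9.95
eef_pos: [447.1, 15.2, 28.7]
tool_rot: [-3.126, 0.001, 1.114]
force: [-0.1, -0.5, 0.9]
width: -0.1
gripper_force: 0.0
```

drive_tool --motion '[{"fingers":0,"linear":[0,0,-0.02],"twist":0},{"fingers":0,"linear":[0,0,-0.04],"twist":0},{"fingers":0,"linear":[0,0,-0.03],"twist":0},{"fingers":0,"linear":[0,0,0],"twist":0}]'

```text
clock: 10.28
eef_pos: [451.2, 14.4, 122.7]
tool_rot: [-3.133, -0.003, 1.114]
force: [0.1, 0.5, 0.8]
width: 0.1
gripper_force: 0.0
```

```bash
python3 - <<'E'
from seg import *
plan(645,12,90,0.11)
E
```

```text
at [451.2  14.4 122.7] rpy [-3.133e+00 -3.000e-03  1.114e+00] w 0.1 F [0.1 0.5 0.8] t 10.2833 q7 -0.18 rows 9
[0.0093, 0.0194, 0.0036] 0.1116
[0.0114, 0.0183, 0.0036] 0.1116
[0.0133, 0.0169, 0.0036] 0.1116
[0.0151, 0.0153, 0.0036] 0.1116
[0.0167, 0.0135, 0.0036] 0.1116
[0.0181, 0.0116, 0.0036] 0.1116
[0.0193, 0.0095, 0.0036] 0.1116
[0.0203, 0.0073, 0.0036] 0.1116
[0.0209, 0.005, 0.0036] 0.1116
```

The descent was cut short at 28 mm by the speed limit, so nothing was gripped. I'll reopen and go down again.

drive_tool --motion '[{"fingers":0.6,"linear":[0,0,0.025],"twist":0},{"fingers":0.6,"linear":[0,0,0.025],"twist":0},{"fingers":0.6,"linear":[0,0,0.02],"twist":0},{"fingers":0.6,"linear":[0,0,0.01],"twist":0},{"fingers":0.6,"linear":[0,0,0],"twist":0}]'

```text
clock: 10.7
eef_pos: [445.3, 15.1, 36.4]
tool_rot: [-3.122, 0.003, 1.114]
force: [-0.3, 0.3, -0.6]
width: 51.4
gripper_force: 0.0
```

```bash
python3 - <<'E'
from seg import *
plan(447,15,3,1.115); grab('wrist','w7')
print(monitor.read_state()['qpos'].round(2))
seg('w7',[((260,196),36,10.5)])
E
```

```text
at [445.3  15.1  36.4] rpy [-3.122e+00  3.000e-03  1.114e+00] w 51.4 F [-0.3  0.3 -0.6] t 10.7 q7 -0.11 rows 1
[0.0007, 0.0016, 0.0334] -0.0007
[-0.2   0.72  0.16  2.2  -0.44  0.26 -0.11]
w7 (260, 196) n 641 mu [451.8  27.8] ang 1.075 ext [27.9 10.8] rect [451.6  27. ] [27.7 10.3] 63.5
```

drive_tool --motion '[{"fingers":0.6,"linear":[0.001,0,0.008],"twist":0},{"fingers":0.6,"linear":[0,0,0.008],"twist":0},{"fingers":0.6,"linear":[0,0,0.006],"twist":0},{"fingers":0.6,"linear":[0,0,0.006],"twist":0},{"fingers":0.6,"linear":[0,0,0.005],"twist":0}]'

```text
clock: 11.17
eef_pos: [447.6, 16.4, 5.4]
tool_rot: [-3.127, 0.001, 1.115]
force: [-0.2, 0.9, -0.1]
width: 51.2
gripper_force: 0.0
```

```bash
python3 - <<'E'
from seg import *
plan(447,15,3,1.115)
print(monitor.read_state()['qpos'].round(3))
E
```

```text
at [447.6  16.4   5.4] rpy [-3.127e+00  1.000e-03  1.115e+00] w 51.2 F [-0.2  0.9 -0.1] t 11.1667 q7 0.31 rows 1
[-0.0016, 0.0001, 0.0024] -0.0
[-0.255  0.801  0.24   2.212 -0.861  0.236  0.307]
```

drive_tool --motion '[{"fingers":0,"linear":[0,0,0.0015],"twist":0},{"fingers":0,"linear":[0,0,0],"twist":0},{"fingers":0,"linear":[0,0,0],"twist":0},{"fingers":0,"linear":[0,0,0],"twist":0},{"fingers":0,"linear":[0,0,0],"twist":0}]'

```text
clock: 11.58
eef_pos: [447.2, 16.4, 4.4]
tool_rot: [-3.126, 0.0, 1.115]
force: [-0.0, 0.0, 3.9]
width: 8.1
gripper_force: 59.1
```

drive_tool --motion '[{"fingers":0,"linear":[0,0,0],"twist":0},{"fingers":0,"linear":[0,0,0],"twist":0}]'

```text
clock: 11.75
eef_pos: [447.3, 16.4, 4.4]
tool_rot: [-3.126, 0.0, 1.115]
force: [-0.9, -0.5, 6.1]
width: 8.0
gripper_force: 59.4
```

Gripped. I'll lift gently.

drive_tool --motion '[{"fingers":0,"linear":[0,0,-0.01],"twist":0},{"fingers":0,"linear":[0.002,0,-0.015],"twist":0},{"fingers":0,"linear":[0.005,0.01,-0.015],"twist":0},{"fingers":0,"linear":[0.005,0.01,-0.015],"twist":0},{"fingers":0,"linear":[0.01,0.015,-0.015],"twist":0}]'

```text
clock: 12.17
eef_pos: [487.8, 19.7, 74.1]
tool_rot: [-3.123, 0.002, 1.113]
force: [0.3, -0.1, -0.6]
width: 8.1
gripper_force: 58.7
```

```bash
python3 - <<'E'
from seg import *
plan(646,11,90,0.11)
print(monitor.read_state()['qpos'].round(3))
E
```

```text
at [487.8  19.7  74.1] rpy [-3.123e+00  2.000e-03  1.113e+00] w 8.1 F [ 0.3 -0.1 -0.6] t 12.1667 q7 0.16 rows 9
[0.0069, 0.0162, -0.0018] 0.1115
[0.0086, 0.0153, -0.0018] 0.1115
[0.0103, 0.0143, -0.0018] 0.1115
[0.0118, 0.013, -0.0018] 0.1115
[0.0132, 0.0116, -0.0018] 0.1115
[0.0144, 0.0101, -0.0018] 0.1115
[0.0154, 0.0084, -0.0018] 0.1115
[0.0163, 0.0067, -0.0018] 0.1115
[0.0169, 0.0048, -0.0018] 0.1115
[-0.422  0.729  0.504  2.087 -0.717  0.522  0.164]
```

drive_tool --motion '[{"fingers":0,"linear":[0.0069,0.0162,-0.003],"twist":0.1115},{"fingers":0,"linear":[0.0086,0.0153,-0.003],"twist":0.1115},{"fingers":0,"linear":[0.0103,0.0143,-0.003],"twist":0.1115},{"fingers":0,"linear":[0.0118,0.013,-0.003],"twist":0.1115},{"fingers":0,"linear":[0.0132,0.0116,-0.003],"twist":0.1115}]'

```text
clock: 12.58
eef_pos: [577.7, 15.6, 87.1]
tool_rot: [-3.128, 0.01, 0.552]
force: [-0.3, 1.0, -0.6]
width: 7.8
gripper_force: 58.7
```

drive_tool --motion '[{"fingers":0,"linear":[0.0144,0.0101,0],"twist":0.1115},{"fingers":0,"linear":[0.0154,0.0084,0],"twist":0.1115},{"fingers":0,"linear":[0.0163,0.0067,0],"twist":0.1115},{"fingers":0,"linear":[0.0169,0.0048,0],"twist":0.1115},{"fingers":0,"linear":[0,0,0],"twist":0}]'

```text
clock: 13.0
eef_pos: [650.1, 11.5, 85.2]
tool_rot: [-3.136, 0.012, 0.109]
force: [0.7, -0.3, 0.5]
width: 8.3
gripper_force: 58.7
```

```bash
python3 - <<'E'
from seg import *
plan(646,11,9.5,0.11)
print(monitor.read_state()['qpos'].round(3)); grab('wrist','w8')
E
```

```text
at [650.1  11.5  85.2] rpy [-3.136  0.012  0.109] w 8.3 F [ 0.7 -0.3  0.5] t 13.0 q7 -0.8 rows 2
[-0.0021, 0.0, 0.0379] -0.0003
[-0.0021, -0.0, 0.0379] -0.0003
[-0.506  0.979  0.848  1.635 -0.868  0.96  -0.798]
```

View pics/w8.png

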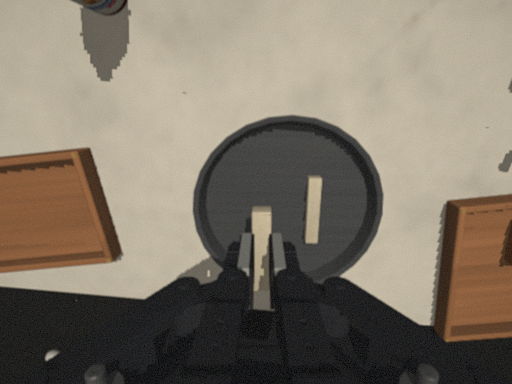

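The long blank lies flat in the dish at (313,210), and the short one is held well to its left.

drive_tool --motion '[{"fingers":0,"linear":[-0.002,0,0.025],"twist":0},{"fingers":0,"linear":[-0.002,0,0.025],"twist":0},{"fingers":0,"linear":[0,0,0.015],"twist":0},{"fingers":0,"linear":[0,0,0.0105],"twist":0},{"fingers":0,"linear":[0,0,0],"twist":0}]'

```text
clock: 13.47
eef_pos: [640.8, 10.9, 9.1]
tool_rot: [-3.134, 0.017, 0.111]
force: [0.1, 0.8, -0.3]
width: 8.1
gripper_force: 66.2
```

```bash
python3 - <<'E'
from seg import *
plan(646,11,9,0.11)
E
```

```text
at [640.8  10.9   9.1] rpy [-3.134  0.017  0.111] w 8.1 F [ 0.1  0.8 -0.3] t 13.4667 q7 -0.72 rows 1
[0.0052, 0.0005, 0.0001] 0.0014
```

Now release and rise. After that, the punch: axis from (450.5,212) to (463,84), middle at about (457,148).

drive_tool --motion '[{"fingers":0.25,"linear":[0,0,0],"twist":0},{"fingers":0.25,"linear":[0,0,0],"twist":0},{"fingers":0.25,"linear":[0,0,0],"twist":0},{"fingers":0.25,"linear":[0,0,-0.03],"twist":0},{"fingers":0.25,"linear":[0,0,-0.04],"twist":0}]'

```text
clock: 13.88
eef_pos: [640.8, 12.1, 78.3]
tool_rot: [-3.132, 0.021, 0.112]
force: [1.0, 0.5, 0.1]
width: 21.7
gripper_force: 0.0
```

```bash
python3 - <<'E'
from seg import *
# punch axis angle ~ atan2(128,-12.5)=1.668 ; equals yaw 1.668 or -1.474
plan(457,148,90,0.88)
print(monitor.read_state()['qpos'].round(2))
E
```

```text
at [640.8  12.1  78.3] rpy [-3.132  0.021  0.112] w 21.7 F [1.  0.5 0.1] t 13.8833 q7 -0.78 rows 7
[-0.0239, -0.0222, -0.0017] -0.1098
[-0.0213, -0.0247, -0.0017] -0.1098
[-0.0185, -0.0269, -0.0017] -0.1098
[-0.0155, -0.0288, -0.0017] -0.1098
[-0.0122, -0.0303, -0.0017] -0.1098
[-0.0088, -0.0314, -0.0017] -0.1098
[-0.0053, -0.0322, -0.0017] -0.1098
[-0.51  0.98  0.84  1.66 -0.87  0.95 -0.78]
```

```bash
python3 - <<'E'
from seg import *
plan(460,148,85,1.66,15)
E
```

```text
at [640.8  12.1  78.3] rpy [-3.132  0.021  0.112] w 21.7 F [1.  0.5 0.1] t 13.8833 q7 -0.78 rows 15
[-0.011, -0.0103, -0.0004] -0.1032
[-0.0098, -0.0114, -0.0004] -0.1032
[-0.0086, -0.0124, -0.0004] -0.1032
[-0.0073, -0.0132, -0.0004] -0.1032
[-0.0059, -0.0139, -0.0004] -0.1032
[-0.0044, -0.0144, -0.0004] -0.1032
[-0.0029, -0.0148, -0.0004] -0.1032
[-0.0014, -0.015, -0.0004] -0.1032
[0.0002, -0.0151, -0.0004] -0.1032
[0.0017, -0.015, -0.0004] -0.1032
[0.0033, -0.0147, -0.0004] -0.1032
[0.0048, -0.0143, -0.0004] -0.1032
[0.0062, -0.0137, -0.0004] -0.1032
[0.0076, -0.013, -0.0004] -0.1032
[0.0089, -0.0122, -0.0004] -0.1032
```

drive_tool --motion '[{"fingers":0.6,"linear":[-0.011,-0.0103,-0.001],"twist":-0.1032},{"fingers":0.6,"linear":[-0.0098,-0.0114,-0.001],"twist":-0.1032},{"fingers":0.6,"linear":[-0.0086,-0.0124,-0.001],"twist":-0.1032},{"fingers":0.6,"linear":[-0.0073,-0.0132,-0.001],"twist":-0.1032},{"fingers":0.6,"linear":[-0.0059,-0.0139,-0.001],"twist":-0.1032}]'

```text
clock: 14.3
eef_pos: [582.8, 57.0, 87.3]
tool_rot: [-3.128, 0.007, 0.633]
force: [-0.2, -0.1, -0.6]
width: 51.2
gripper_force: 0.0
```

drive_tool --motion '[{"fingers":0.6,"linear":[-0.0044,-0.0144,0],"twist":-0.1032},{"fingers":0.6,"linear":[-0.0029,-0.0148,0],"twist":-0.1032},{"fingers":0.6,"linear":[-0.0014,-0.015,0],"twist":-0.1032},{"fingers":0.6,"linear":[0.0002,-0.0151,0],"twist":-0.1032},{"fingers":0.6,"linear":[0.0017,-0.015,0],"twist":-0.1032}]'

```text
clock: 14.72
eef_pos: [522.7, 102.3, 88.5]
tool_rot: [-3.126, -0.0, 1.149]
force: [-0.8, 0.4, 0.2]
width: 51.2
gripper_force: 0.0
```

drive_tool --motion '[{"fingers":0.6,"linear":[0.0033,-0.0147,0],"twist":-0.1032},{"fingers":0.6,"linear":[0.0048,-0.0143,0],"twist":-0.1032},{"fingers":0.6,"linear":[0.0062,-0.0137,0],"twist":-0.1032},{"fingers":0.6,"linear":[0.0076,-0.013,0],"twist":-0.1032},{"fingers":0.6,"linear":[0.0089,-0.0122,0],"twist":-0.1032}]'

```text
clock: 15.13
eef_pos: [462.7, 147.7, 89.7]
tool_rot: [-3.129, -0.008, 1.664]
force: [0.2, 0.2, -0.1]
width: 51.2
gripper_force: 0.0
```

```bash
python3 - <<'E'
from seg import *
grab('wrist','w9'); plan(457,148,4,1.66); print(monitor.read_state()['qpos'].round(2))
E
```

```text
at [459.3 149.9  89.4] rpy [-3.124 -0.01   1.672] w 51.2 F [-3.7  1.8 -0.8] t 15.1833 q7 0.32 rows 3
[-0.0006, -0.0008, 0.0285] 0.0038
[-0.0006, -0.0008, 0.0285] 0.0038
[-0.0006, -0.0008, 0.0285] 0.0038
[-0.64  0.67  0.42  2.09 -0.58  0.51  0.32]
```

View pics/w9.png

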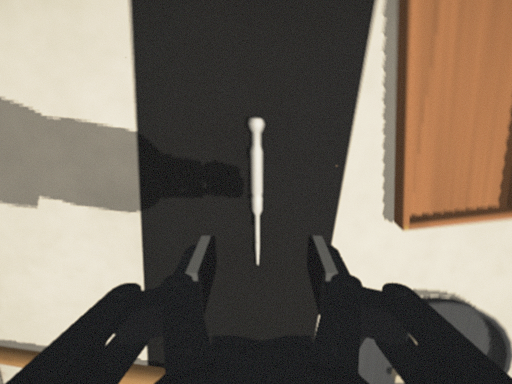

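The punch runs from (257,118) to (258,264), lined up with the tool. The long tray's near corner is at (405,228).

```bash
python3 - <<'E'
from seg import *
p=px2w('w9',[(257,118),(258,264)],6)[:,:2]; print(p,p.mean(0),np.linalg.norm(p[0]-p[1]))
print('tray corner',px2w('w9',[(405,229),(400,0)],18))
plan(*p.mean(0),3.5,1.666,3)
E
```

```text
[[451.56943241 213.0506449 ]
 [464.13864904  83.07344408]] [457.85404072 148.06204449] 130.58352859778353
tray corner [[582.00078575 136.42220758  18.        ]
 [537.7862846  296.46484686  18.        ]]
at [459.3 149.9  89.4] rpy [-3.124 -0.01   1.672] w 51.2 F [-3.7  1.8 -0.8] t 15.1833 q7 0.32 rows 3
[-0.0006, -0.0005, 0.0286] 0.0018
[-0.0006, -0.0005, 0.0286] 0.0018
[-0.0006, -0.0005, 0.0286] 0.0018
```

drive_tool --motion '[{"fingers":0.6,"linear":[-0.001,-0.001,0.02],"twist":0},{"fingers":0.6,"linear":[-0.001,0,0.02],"twist":0},{"fingers":0.6,"linear":[0,0,0.018],"twist":0},{"fingers":0.6,"linear":[0,0,0.013],"twist":0},{"fingers":0.6,"linear":[0,0,0.01],"twist":0}]'

```text
clock: 15.6
eef_pos: [461.2, 145.2, 7.2]
tool_rot: [-3.127, -0.007, 1.657]
force: [0.9, -0.4, -0.7]
width: 51.2
gripper_force: 0.0
```

```bash
python3 - <<'E'
from seg import *
plan(458,148,4,1.666,1)
E
```

```text
at [461.2 145.2   7.2] rpy [-3.127 -0.007  1.657] w 51.2 F [ 0.9 -0.4 -0.7] t 15.6 q7 0.42 rows 1
[0.003, -0.0029, 0.0032] -0.0088
```

drive_tool --motion '[{"fingers":0.6,"linear":[0.003,-0.003,0.003],"twist":-0.009},{"fingers":0.6,"linear":[0,0,0],"twist":0},{"fingers":0,"linear":[0,0,0],"twist":0},{"fingers":0,"linear":[0,0,0],"twist":0},{"fingers":0,"linear":[0,0,0],"twist":0}]'

```text
clock: 16.02
eef_pos: [458.0, 148.6, 5.7]
tool_rot: [-3.129, -0.008, 1.668]
force: [0.5, 0.0, -0.3]
width: 15.5
gripper_force: 0.0
```

drive_tool --motion '[{"fingers":0,"linear":[0,0,0],"twist":0},{"fingers":0,"linear":[0,0,0],"twist":0},{"fingers":0,"linear":[0,0,0],"twist":0}]'

```text
clock: 16.27
eef_pos: [458.0, 148.5, 5.8]
tool_rot: [-3.129, -0.008, 1.668]
force: [-1.2, -0.0, 5.5]
width: 9.6
gripper_force: 58.8
```

drive_tool --motion '[{"fingers":0,"linear":[0,0,-0.015],"twist":0},{"fingers":0,"linear":[0,0,-0.02],"twist":0},{"fingers":0,"linear":[0,0,-0.025],"twist":0},{"fingers":0,"linear":[0,0,-0.025],"twist":0},{"fingers":0,"linear":[0,0.01,0],"twist":0}]'

```text
clock: 16.68
eef_pos: [469.0, 149.1, 93.6]
tool_rot: [-3.131, -0.009, 1.668]
force: [0.9, 0.3, -0.9]
width: 9.4
gripper_force: 58.9
```

```bash
python3 - <<'E'
from seg import *
plan(605,233,95,1.816)
E
```

```text
at [469.  149.1  93.6] rpy [-3.131 -0.009  1.668] w 9.4 F [ 0.9  0.3 -0.9] t 16.6833 q7 0.33 rows 4
[0.0176, 0.0359, -0.0003] -0.037
[0.0162, 0.0365, -0.0003] -0.037
[0.0149, 0.0371, -0.0003] -0.037
[0.0135, 0.0376, -0.0003] -0.037
```

drive_tool --motion '[{"fingers":0,"linear":[0.014,0.029,0],"twist":-0.037},{"fingers":0,"linear":[0.0162,0.0365,0],"twist":-0.037},{"fingers":0,"linear":[0.0149,0.0371,0],"twist":-0.037},{"fingers":0,"linear":[0.0135,0.0376,0],"twist":-0.037},{"fingers":0,"linear":[0.003,0.007,0],"twist":0}]'

```text
clock: 17.1
eef_pos: [610.0, 237.9, 89.1]
tool_rot: [-3.137, -0.011, 1.821]
force: [0.8, 1.5, 0.2]
width: 9.7
gripper_force: 58.9
```

```bash
python3 - <<'E'
from seg import *
grab('wrist','w10'); plan(605,233,10.5,1.816)
E
```

```text
at [608.2 237.   88.6] rpy [-3.134 -0.011  1.82 ] w 9.7 F [ 0.2  1.  -1.1] t 17.15 q7 0.27 rows 2
[-0.0015, -0.0021, 0.039] 0.002
[-0.0016, -0.002, 0.039] 0.002
```

View pics/w10.png

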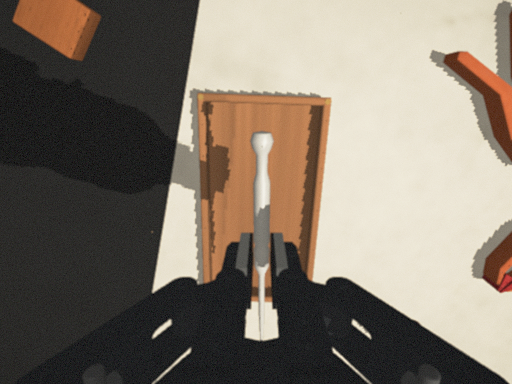

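The punch is held level over the tray. The tray's far rim runs from (200,95) to (330,98), parallel to the tool.

```bash
python3 - <<'E'
from seg import *
q=px2w('w10',[(200,95),(330,98)],18)[:,:2]; v=q[1]-q[0]; print(q,np.linalg.norm(v)); a=np.arctan2(v[1],v[0])
u=np.array([np.sin(a),-np.cos(a)]); c=q.mean(0)+90*u; print('yaw',a,'c',c)
plan(*c,10.5,a+np.pi/2,3)
p=px2w('w10',[(58,27),(38,5)],14.5);print(p)
E
```

```text
[[545.79611184 307.29911933]
 [636.98136294 328.56008567]] 93.63107767944857
yaw 0.22906976088458364 c [611.82518881 230.28057824]
at [608.2 237.   88.6] rpy [-3.134 -0.011  1.82 ] w 9.7 F [ 0.2  1.  -1.1] t 17.15 q7 0.27 rows 3
[-0.0025, 0.0006, 0.026] 0.0067
[-0.0025, 0.0006, 0.026] 0.0067
[-0.0025, 0.0006, 0.026] 0.0067
[[443.27501497 326.12459785  14.5       ]
 [430.02367691 336.02909541  14.5       ]]
```

drive_tool --motion '[{"fingers":0,"linear":[-0.003,0.001,0.025],"twist":0.006},{"fingers":0,"linear":[-0.003,0.001,0.025],"twist":0.006},{"fingers":0,"linear":[0,0,0.015],"twist":0},{"fingers":0,"linear":[0,0,0.008],"twist":0},{"fingers":0,"linear":[0,0,0],"twist":0}]'

```text
clock: 17.57
eef_pos: [604.4, 227.7, 13.4]
tool_rot: [-3.124, -0.009, 1.804]
force: [0.0, -0.1, -0.1]
width: 9.3
gripper_force: 59.0
```

```bash
python3 - <<'E'
from seg import *
plan(611,231,10.5,1.8,1)
E
```

```text
at [604.4 227.7  13.4] rpy [-3.124 -0.009  1.804] w 9.3 F [ 0.  -0.1 -0.1] t 17.5667 q7 0.31 rows 1
[0.0017, 0.0072, 0.0029] 0.0037
```

drive_tool --motion '[{"fingers":0,"linear":[0.002,0.004,0],"twist":0},{"fingers":0,"linear":[0,0,0.002],"twist":0},{"fingers":0,"linear":[0,0,0],"twist":0},{"fingers":0,"linear":[0,0,0],"twist":0}]'

```text
clock: 17.9
eef_pos: [610.4, 231.5, 14.1]
tool_rot: [-3.13, -0.01, 1.804]
force: [-0.4, 0.0, -1.3]
width: 10.0
gripper_force: 59.0
```

drive_tool --motion '[{"fingers":0.3,"linear":[0,0,0],"twist":0},{"fingers":0.3,"linear":[0,0,0],"twist":0},{"fingers":0.3,"linear":[0,0,0],"twist":0},{"fingers":0.3,"linear":[0,0,-0.03],"twist":0},{"fingers":0.3,"linear":[0,0,-0.04],"twist":0}]'

```text
clock: 18.32
eef_pos: [607.8, 230.0, 80.5]
tool_rot: [-3.12, -0.009, 1.804]
force: [0.8, 1.4, 0.3]
width: 25.7
gripper_force: 0.0
```

```bash
python3 - <<'E'
from seg import *
grab('side','s2'); print(monitor.read_state()['qpos'].round(2))
seg('side0',[((253,324),17,14)]); seg('scene0',[((165,291),14,14)])
for w in(1.25,2.8): plan(439,331,80,w)
E
```

```text
[-0.66  0.85  0.47  1.62 -0.51  0.8   0.26]
side0 (253, 324) n 271 mu [438.2 335.6] ang 2.7 ext [45.5 40.3] rect [438.2 335.3] [38.9 42.4] 72.2
scene0 (165, 291) n 186 mu [435.2 332.2] ang 2.832 ext [45.6 37. ] rect [435.2 331.9] [36.  45.8] 70.6
at [614.6 231.   90.8] rpy [-3.137 -0.01   1.804] w 26.0 F [ 1.8 -0.5  5.3] t 18.3667 q7 0.26 rows 6
[0.023, -0.0246, 0.0018] 0.0923
[0.0206, -0.0266, 0.0018] 0.0923
[0.0181, -0.0284, 0.0018] 0.0923
[0.0154, -0.03, 0.0018] 0.0923
[0.0125, -0.0313, 0.0018] 0.0923
[0.0096, -0.0323, 0.0018] 0.0923
at [614.6 231.   90.8] rpy [-3.137 -0.01   1.804] w 26.0 F [ 1.8 -0.5  5.3] t 18.3667 q7 0.26 rows 9
[0.0153, -0.0164, 0.0012] -0.1107
[0.017, -0.0146, 0.0012] -0.1107
[0.0185, -0.0127, 0.0012] -0.1107
[0.0198, -0.0105, 0.0012] -0.1107
[0.0209, -0.0083, 0.0012] -0.1107
[0.0217, -0.0059, 0.0012] -0.1107
[0.0222, -0.0035, 0.0012] -0.1107
[0.0224, -0.001, 0.0012] -0.1107
[0.0224, 0.0015, 0.0012] -0.1107
```

drive_tool --motion '[{"fingers":1,"linear":[0.019,-0.021,0],"twist":0.0923},{"fingers":1,"linear":[0.0206,-0.0266,0],"twist":0.0923},{"fingers":1,"linear":[0.0181,-0.0284,0],"twist":0.0923},{"fingers":1,"linear":[0.0154,-0.03,0],"twist":0.0923},{"fingers":1,"linear":[0.0125,-0.0313,0],"twist":0.0923}]'

```text
clock: 18.78
eef_pos: [467.9, 311.6, 86.1]
tool_rot: [-3.126, -0.003, 1.338]
force: [0.2, 0.4, 0.1]
width: 83.7
gripper_force: 0.0
```

drive_tool --motion '[{"fingers":1,"linear":[0.0096,-0.0323,0],"twist":0.0923},{"fingers":1,"linear":[0,0,0],"twist":0},{"fingers":1,"linear":[0,0,0],"twist":0},{"fingers":1,"linear":[0,0,0],"twist":0}]'

```text
clock: 19.12
eef_pos: [440.5, 327.7, 86.7]
tool_rot: [-3.127, -0.002, 1.251]
force: [0.5, -0.7, 0.3]
width: 85.3
gripper_force: 0.0
```

```bash
python3 - <<'E'
from seg import *
im=grab('wrist','w11')['color']
hsv=cv2.cvtColor(im,cv2.COLOR_BGR2HSV); m=((hsv[...,0]<14)&(hsv[...,1]>150)&(hsv[...,2]>90)).astype(np.uint8)
n,l,s,c=cv2.connectedComponentsWithStats(m)
for i in range(1,n):
    if s[i,4]>150:
        ys,xs=np.nonzero(l==i); w=px2w('w11',np.c_[xs,ys],14.5)[:,:2].astype(np.float32); print(s[i],c[i].round(),cv2.minAreaRect(w),w.mean(0))
plan(437,333,5,1.25)
E
```

```text
[463   0  25  17 221] [474.   5.] ((613.1061401367188, 417.2647705078125), (11.96113395690918, 11.415719032287598), 29.662982940673828) [612.85126 415.09952]
[ 232  173   54   46 2181] [259. 195.] ((438.42462158203125, 333.7867736816406), (37.955501556396484, 42.31083297729492), 70.10633087158203) [439.15295 334.26273]
at [441.1 327.1  86.7] rpy [-3.127e+00 -2.000e-03  1.250e+00] w 85.3 F [ 0.9 -0.   0.3] t 19.1667 q7 -0.31 rows 3
[0.0014, -0.0019, 0.0272] -0.0
[0.0014, -0.0019, 0.0272] -0.0
[0.0014, -0.0019, 0.0272] -0.0
```

drive_tool --motion '[{"fingers":1,"linear":[0.002,-0.002,0.022],"twist":0.025},{"fingers":1,"linear":[0.002,-0.002,0.022],"twist":0},{"fingers":1,"linear":[0,0,0.02],"twist":0},{"fingers":1,"linear":[0,0,0.012],"twist":0},{"fingers":1,"linear":[0,0,0.006],"twist":0}]'

```text
clock: 19.58
eef_pos: [436.6, 331.7, 3.0]
tool_rot: [-3.125, 0.001, 1.223]
force: [-0.2, -0.1, -0.5]
width: 85.5
gripper_force: 0.0
```

drive_tool --motion '[{"fingers":1,"linear":[0,0,0],"twist":0}]'

```text
clock: 19.67
eef_pos: [436.6, 331.9, 3.5]
tool_rot: [-3.125, 0.001, 1.224]
force: [0.0, -0.4, 0.4]
width: 85.4
gripper_force: 0.0
```

drive_tool --motion '[{"fingers":0,"linear":[0,0,0],"twist":0},{"fingers":0,"linear":[0,0,0],"twist":0},{"fingers":0,"linear":[0,0,0],"twist":0},{"fingers":0,"linear":[0,0,0],"twist":0},{"fingers":0,"linear":[0,0,0],"twist":0}]'

```text
clock: 20.08
eef_pos: [436.7, 333.6, 5.7]
tool_rot: [-3.126, -0.002, 1.225]
force: [-0.5, 0.2, 6.2]
width: 39.9
gripper_force: 60.7
```

drive_tool --motion '[{"fingers":0,"linear":[0,0,0],"twist":0},{"fingers":0,"linear":[0,0,0],"twist":0},{"fingers":0,"linear":[0,0,-0.015],"twist":0},{"fingers":0,"linear":[0,0,-0.025],"twist":0},{"fingers":0,"linear":[0,0,-0.03],"twist":0}]'

```text
clock: 20.5
eef_pos: [436.0, 332.3, 74.5]
tool_rot: [-3.124, 0.002, 1.225]
force: [-0.2, 0.9, 0.2]
width: 40.1
gripper_force: 60.7
```

drive_tool --motion '[{"fingers":0,"linear":[0,0,-0.03],"twist":0},{"fingers":0,"linear":[0,0,0],"twist":0}]'

```text
clock: 20.67
eef_pos: [440.8, 334.0, 109.7]
tool_rot: [-3.131, -0.008, 1.225]
force: [0.3, -0.1, -0.8]
width: 40.1
gripper_force: 60.7
```

```bash
python3 - <<'E'
from seg import *
c,s=np.cos(.22),np.sin(.22)
print(monitor.read_state()['qpos'].round(2))
plan(609-32*c,-228-32*s,100,.22)
E
```

```text
[-1.09  0.75  0.64  1.91 -0.7   0.71 -0.36]
at [440.8 334.  109.7] rpy [-3.131 -0.008  1.225] w 40.1 F [ 0.3 -0.1 -0.8] t 20.6667 q7 -0.36 rows 15
[-0.0326, 0.0214, 0.0006] 0.067
[-0.0311, 0.0236, 0.0006] 0.067
[-0.0294, 0.0256, 0.0006] 0.067
[-0.0277, 0.0275, 0.0006] 0.067
[-0.0258, 0.0293, 0.0006] 0.067
[-0.0237, 0.031, 0.0006] 0.067
[-0.0216, 0.0325, 0.0006] 0.067
[-0.0194, 0.0339, 0.0006] 0.067
[-0.0171, 0.0351, 0.0006] 0.067
[-0.0147, 0.0361, 0.0006] 0.067
[-0.0122, 0.0371, 0.0006] 0.067
[-0.0097, 0.0378, 0.0006] 0.067
[-0.0072, 0.0384, 0.0006] 0.067
[-0.0046, 0.0387, 0.0006] 0.067
[-0.002, 0.039, 0.0006] 0.067
```

drive_tool --motion '[{"fingers":0,"linear":[-0.0326,0.0214,0],"twist":0.067},{"fingers":0,"linear":[-0.0311,0.0236,0],"twist":0.067},{"fingers":0,"linear":[-0.0294,0.0256,0],"twist":0.067},{"fingers":0,"linear":[-0.0277,0.0275,0],"twist":0.067},{"fingers":0,"linear":[-0.0258,0.0293,0],"twist":0.067}]'

```text
clock: 21.08
eef_pos: [483.2, 141.6, 102.8]
tool_rot: [-3.126, 0.004, 0.888]
force: [-0.2, -0.1, 0.7]
width: 39.9
gripper_force: 60.7
```

drive_tool --motion '[{"fingers":0,"linear":[-0.0237,0.031,0],"twist":0.067},{"fingers":0,"linear":[-0.0216,0.0325,0],"twist":0.067},{"fingers":0,"linear":[-0.0194,0.0339,0],"twist":0.067},{"fingers":0,"linear":[-0.0171,0.0351,0],"twist":0.067},{"fingers":0,"linear":[-0.0147,0.0361,0],"twist":0.067}]'

```text
clock: 21.5
eef_pos: [529.1, -48.4, 100.9]
tool_rot: [-3.128, 0.009, 0.552]
force: [1.2, 0.5, -0.2]
width: 40.1
gripper_force: 60.7
```

```bash
python3 - <<'E'
from seg import *
plan(578,-235,90,.22,6)
E
```

```text
at [529.1 -48.4 100.9] rpy [-3.128  0.009  0.552] w 40.1 F [ 1.2  0.5 -0.2] t 21.5 q7 -0.19 rows 6
[-0.0094, 0.0308, 0.0018] 0.0554
[-0.0077, 0.0312, 0.0018] 0.0554
[-0.0059, 0.0316, 0.0018] 0.0554
[-0.0042, 0.0319, 0.0018] 0.0554
[-0.0024, 0.0321, 0.0018] 0.0554
[-0.0006, 0.0321, 0.0018] 0.0554
```

drive_tool --motion '[{"fingers":0,"linear":[-0.0094,0.0308,0.001],"twist":0.0554},{"fingers":0,"linear":[-0.0077,0.0312,0.001],"twist":0.0554},{"fingers":0,"linear":[-0.0059,0.0316,0.001],"twist":0.0554},{"fingers":0,"linear":[-0.0042,0.0319,0.001],"twist":0.0554},{"fingers":0,"linear":[-0.0024,0.0321,0.001],"twist":0.0554}]'

```text
clock: 21.92
eef_pos: [570.2, -203.4, 94.1]
tool_rot: [-3.131, 0.012, 0.276]
force: [0.3, 0.3, 0.6]
width: 40.2
gripper_force: 60.7
```

drive_tool --motion '[{"fingers":0,"linear":[-0.0006,0.0315,0.002],"twist":0.0554},{"fingers":0,"linear":[0,0,0],"twist":0},{"fingers":0,"linear":[0,0,0],"twist":0},{"fingers":0,"linear":[0,0,0],"twist":0}]'

```text
clock: 22.25
eef_pos: [577.7, -231.7, 91.5]
tool_rot: [-3.131, 0.014, 0.224]
force: [-0.4, 0.4, -0.4]
width: 40.0
gripper_force: 60.7
```

```bash
python3 - <<'E'
from seg import *
plan(578,-235,11,.22,4); grab('wrist','w12'); plan(578,-235,11,.22,4)
E
```

```text
at [ 577.7 -231.7   91.5] rpy [-3.131  0.014  0.224] w 40.0 F [-0.4  0.4 -0.4] t 22.25 q7 -0.29 rows 4
[-0.0001, 0.0008, 0.0201] 0.0009
[-0.0001, 0.0008, 0.0201] 0.0009
[-0.0001, 0.0008, 0.0201] 0.0009
[-0.0001, 0.0008, 0.0201] 0.0009
at [ 577.9 -230.9   91.5] rpy [-3.13   0.013  0.224] w 40.2 F [-0.8 -1.2 -1. ] t 22.3 q7 -0.29 rows 4
[-0.0002, 0.001, 0.0201] 0.0011
[-0.0002, 0.001, 0.0201] 0.0011
[-0.0002, 0.001, 0.0201] 0.0011
[-0.0002, 0.001, 0.0201] 0.0011
```

View pics/w12.png

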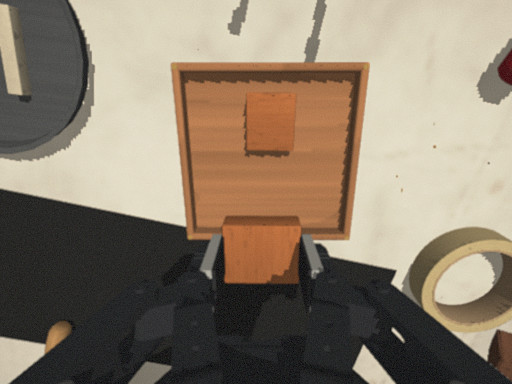

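The whole tray is in view, with rim corners (173,63), (368,63), (352,239) and (190,239). The first block lies flat at (270,122), and the second is held near the front.

```bash
python3 - <<'E'
from seg import *
q=px2w('w12',[(173,63),(368,63),(352,239),(190,239)],18)[:,:2]; print(q, q.mean(0),[np.linalg.norm(q[i]-q[i-1]).round(1) for i in range(4)])
b=px2w('w12',[(248,92),(296,94),(293,153),(246,151)],19)[:,:2]; print('b1',b.mean(0))
u=np.array([np.cos(.22),np.sin(.22)]); c=q.mean(0); print((b.mean(0)-c)@u,'tool now',(np.array([578,-231.3])-c)@u, (np.array([578,-231.3])-c)@[u[1],-u[0]])
E
```

```text
[[ 663.51753419 -148.62871542]
 [ 693.39613006 -280.72602191]
 [ 560.43293421 -314.61301266]
 [ 528.79817397 -179.56832819]] [ 611.53619311 -230.88401955] [np.float64(138.2), np.float64(135.4), np.float64(137.2), np.float64(138.7)]
b1 [ 638.76332322 -224.57538638]
27.947617468586856 tool now -32.818664570392905 -6.912636516947956
```

drive_tool --motion '[{"fingers":0,"linear":[0.001,0.003,0.024],"twist":0},{"fingers":0,"linear":[0.001,0.003,0.024],"twist":0},{"fingers":0,"linear":[0,0,0.018],"twist":0},{"fingers":0,"linear":[0,0,0.012],"twist":0},{"fingers":0,"linear":[0,0,0],"twist":0}]'

```text
clock: 22.72
eef_pos: [579.7, -235.5, 12.2]
tool_rot: [-3.13, 0.015, 0.225]
force: [0.2, 0.8, -0.1]
width: 40.1
gripper_force: 60.8
```

drive_tool --motion '[{"fingers":0,"linear":[0,0,0.0015],"twist":0},{"fingers":0,"linear":[0,0,0],"twist":0}]'

```text
clock: 22.88
eef_pos: [580.3, -236.8, 12.6]
tool_rot: [-3.132, 0.013, 0.224]
force: [-0.6, -0.6, -0.3]
width: 39.9
gripper_force: 60.8
```

drive_tool --motion '[{"fingers":0,"linear":[0,0,0.002],"twist":0},{"fingers":0.72,"linear":[0,0,0],"twist":0},{"fingers":0.72,"linear":[0,0,0],"twist":0},{"fingers":0.72,"linear":[0,0,0],"twist":0},{"fingers":0.72,"linear":[0,0,0],"twist":0}]'

```text
clock: 23.3
eef_pos: [580.1, -237.6, 10.4]
tool_rot: [-3.132, 0.013, 0.223]
force: [0.0, -0.2, 0.4]
width: 61.4
gripper_force: 0.0
```

drive_tool --motion '[{"fingers":0.72,"linear":[0,0,-0.03],"twist":0},{"fingers":0.72,"linear":[0,0,-0.04],"twist":0},{"fingers":0.72,"linear":[-0.005,0,-0.04],"twist":0},{"fingers":0.72,"linear":[-0.01,0,-0.04],"twist":0},{"fingers":0.72,"linear":[0,0,-0.02],"twist":0}]'

```text
clock: 23.72
eef_pos: [567.4, -244.6, 185.5]
tool_rot: [-3.137, 0.01, 0.22]
force: [-0.2, -0.9, -0.0]
width: 61.8
gripper_force: 0.0
```

drive_tool --motion '[{"fingers":0.72,"linear":[-0.03,0,0],"twist":0},{"fingers":0.72,"linear":[-0.03,0,0],"twist":0},{"fingers":0.72,"linear":[0,0,0],"twist":0},{"fingers":0.72,"linear":[0,0,0],"twist":0}]'

```text
clock: 24.05
eef_pos: [508.0, -255.8, 181.9]
tool_rot: [-3.132, 0.013, 0.22]
force: [0.1, 0.4, 0.2]
width: 61.6
gripper_force: 0.0
```

```bash
cat > fin.py <<'E'
from seg import *
import sys
def blobs(f,lo,hi,z,amin,box):
    im=cv2.imread(f'pics/{f}.png'); hsv=cv2.cvtColor(im,cv2.COLOR_BGR2HSV)
    m=cv2.inRange(hsv,lo,hi); n,l,s,c=cv2.connectedComponentsWithStats(m)
    for i in range(1,n):
        if s[i,4]>=amin:
            ys,xs=np.nonzero(l==i); w=px2w(f,np.c_[xs,ys],z)[:,:2].astype(np.float32); r=cv2.minAreaRect(w)
            if box[0]<r[0][0]<box[1] and box[2]<r[0][1]<box[3]: print(f,s[i,4],np.round(r[0]),np.round(r[1]),round(r[2]))
g=lambda n:grab(n,n+'F')
g('scene');g('side');g('wrist')
for f in('sceneF','sideF','wristF'):
    print('blanks');blobs(f,(0,15,130),(40,140,255),14,15,(560,730,-90,75))
    print('punch');blobs(f,(0,0,110),(180,70,255),11,10,(545,670,150,310))
    print('blocks');blobs(f,(0,170,120),(13,255,255),19,30,(520,700,-310,-150))
E
python3 fin.py
```

```text
blanks
sceneF 55 [642. -31.] [62. 14.] 5
sceneF 45 [637.  12.] [53. 14.] 6
punch
sceneF 68 [603. 250.] [11. 85.] 13
blocks
blanks
sideF 45 [645. -28.] [54. 12.] 6
sideF 42 [639.  15.] [48. 12.] 5
punch
sideF 75 [610. 237.] [  8. 118.] 12
blocks
sideF 56 [ 640. -220.] [36. 31.] 22
sideF 61 [ 578. -236.] [32. 37.] 21
blanks
wristF 74 [617.   7.] [ 5. 11.] 13
wristF 198 [623. -35.] [13. 11.] 9
wristF 15097 [593. -75.] [206. 126.] 89
punch
blocks
wristF 32 [ 649. -209.] [15.  7.] 12
wristF 62 [ 651. -222.] [ 8. 19.] 62
wristF 83 [ 584. -234.] [25. 11.] 62
```

The side and scene measurements put every piece well inside its tray and within tolerance. I'm handing the job in.

```bash
python3 -c "
from h import *
print(ctrl.finish_job())"
```

```text
the job is handed in; nothing more can be done
None
```

I handed the job in: by my last camera measurements the punch is in the long tray, both nut blanks are in the dish and both blocks are in the square tray, all within tolerance. I never went near the bottle or tape; the hand-in returned no verdict.

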